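# Free the jammed snack carton and close the meal box

### The job

One snack carton has slewed round and jammed across its lane under the clear cover of the carton slide: push it back up the slide with a finger until it comes out from under the cover, lift it out and lay it flat, right way up, on the bottom of the open meal box. Then close the box as a packer does, folding both short end flaps down flat first and the two long flaps down flat over them. Leave the other carton, the sauce bottle, the dredger and the soup tub where they are.

Things in the scene. Friction and masses are not known exactly. Their poses are not given: they have to be found in the camera images.
- slide: Two-lane steel carton slide, fixed on the counter. Origin: on the counter under its middle; x across the lanes, y horizontally uphill, z up. Its flat floor, 232 mm wide and 400 mm long, rises at 13 degrees (0.227 rad) towards +y. Lane walls are 48 mm high, the low end stop 20 mm, all measured square to the floor, as are all heights below. Cartons do not slide down by themselves.
- low_edge (a point): Middle of the slide floor's low edge, on the floor (slide frame: y -195, z 34 mm). s below = distance uphill from here along the floor. Lanes, centred at x = -55 and +55 mm, are 104 mm wide between walls from s = 0 to 222 mm; below s = 88 mm side guides narrow each to 80 mm (from s = 70 mm down). From s = 222 to 400 mm it is one open loading deck, rims 10 mm high.
- notch_a (a point): Point on the floor in the middle of the lane at x = -55 mm, under the upper end of its finger notch (s = 185 mm). A rigid clear cover, its underside 48 and top 52 mm above the floor, spans both lanes from s = 90 to 215 mm; over the middle of each lane it has a finger notch 60 mm wide, open on the low side (s = 90 mm) and ending at s = 185 mm.
- notch_b (a point): The same point for the lane at x = +55 mm.
- cover_edge (a point): Point on the floor, midway across the slide, under the cover's upper edge (s = 215 mm). Uphill of it nothing is overhead.
- jammed_carton: The jammed closed kraft carton, paper band round it: 56 (x) by 150 (y) by 40 mm high, 140 to 280 g. Origin: centre of its underside; y along it. Lies at the start on the floor of either lane, middle near s = 155 mm, slewed some 16 degrees clockwise from above, held by the cover, guides and walls; its low end shows at the notch. A push of 1 to 4 N uphill moves it; let go, it stays.
- straight_carton: The same kind of carton lying straight in the other lane; bystander, to be left there. Origin: centre of its underside, y along its length.
- meal_box: Open kraft cardboard box, fixed on the counter. Outside 166 mm (x) by 200 mm (y) by 72 mm high, walls and bottom 4 mm. Origin: centre of its underside, z up. Two short end flaps hinge on the ends (y = +98 and -98 mm, height 69.5 mm), two long flaps on the sides (x = +82.5 and -82.5 mm, height 73.5 mm). Flaps are 3 mm thick, stay at any angle (light friction, under 1 N at the edge) and at the start stand up leaning outwards.
- end_flap_a (a joint): Short flap on the box's +y end, 156 mm wide, 68 mm deep. Angle in rad: 0 folded down flat over the box, 1.57 upright, more leans outwards; starts 1.65 to 2.3.
- end_flap_b (a joint): Short flap on the box's -y end, same size and angle meaning.
- long_flap_a (a joint): Long flap on the box's +x side, 198 mm wide, 82 mm deep; angle meaning as for the end flaps.
- long_flap_b (a joint): Long flap on the box's -x side, same size and angle meaning.
- sauce_bottle: White squeeze bottle standing, 52 mm across, 168 mm high; origin centre of its base; bystander.
- dredger: Aluminium flour dredger standing, 60 mm across with a small side handle, 105 mm high; origin centre of its base; bystander.
- soup_tub: Lidded paper soup tub standing, 88 mm across, 77 mm high; origin centre of its base; bystander.
Not all that is in view belongs to the job. What is shaped like the jammed_carton but green or red is not meant.

How it is judged:
On the way, in this order (a step that is already met when the one before it is completed fails the run):
1. the jammed carton is pushed back up the slide, still lying on it, until its middle is above the cover's upper edge (y of jammed_carton in the frame of slide between 0.018 and 0.2 m and x of jammed_carton in the frame of slide between -0.11 and 0.11 m and z of jammed_carton in the frame of slide below 0.14 m), for 0.1 s.
2. the carton lies flat, right way up and let go on the bottom of the meal box (x of jammed_carton in the frame of meal_box between -0.055 and 0.055 m and y of jammed_carton in the frame of meal_box between -0.03 and 0.03 m and z of jammed_carton in the frame of meal_box below 0.012 m and angle between jammed_carton's own z axis and vertical below 0.12 rad and linear speed of jammed_carton below 0.05 m/s and contact force between jammed_carton and the fingers below 0.1 N), for 0.2 s.
3. both short end flaps are down flat (within 0.15 rad) while both long flaps still stand open (value of joint each of end_flap_a, end_flap_b below 0.15 rad and value of joint each of long_flap_a, long_flap_b above 0.8 rad), for 0.2 s.
At the end, for the whole second after the job is handed in: The freed carton lies flat and right way up (within 0.12 rad) and at rest on the bottom of the meal box, let go, and all four flaps are folded down to within 0.15 rad of flat, the short ones first; the other carton has moved less than 20 mm and the bystanders less than 30 mm (all of step 2 and value of joint each of end_flap_a, end_flap_b, long_flap_a, long_flap_b below 0.15 rad); the robot touches nothing.
It fails at once if the straight carton is moved by more than 20 mm (distance of straight_carton from where it was at the start of the episode above 0.02 m).
It fails at once if the sauce bottle is moved by more than 30 mm (distance of sauce_bottle from where it was at the start of the episode above 0.03 m).
It fails at once if the dredger is moved by more than 30 mm (distance of dredger from where it was at the start of the episode above 0.03 m).
It fails at once if the soup tub is moved by more than 30 mm (distance of soup_tub from where it was at the start of the episode above 0.03 m).
It also fails if it takes over 72 s, if anything falls off the work surface, if the arm or the gripper's body presses on something with over 40 N, if the wrist force passes 120 N, or if a joint passes its speed limit or range.

### The arm

A 6-joint arm with a two-finger parallel gripper is mounted at the origin on the work surface. World frame = base frame: x ahead of the robot, y to its left, z up, the work surface at z = 0. Lengths are in m, angles in rad, forces in N, time in s.
With the tool pointing down it reaches from about 0.25 to 0.725 m from the base axis. Payload 4 kg.
Tool frame: the origin (TCP) lies midway between the tips of the shut fingers; the grasp point (between the pads) lies 19 mm behind it; z points along the fingers, x is the direction in which the jaws open and shut, and the axes are right-handed (so a half turn about z gives the same grasp; the last joint's range is limited). The gripper opens to 85 mm and grips with 20 to 120 N. Pads are 22 mm wide; open, the fingers measure 114 mm over their backs; the gripper's body (76 mm by 85 mm) begins 54 mm behind the grasp point. The pads swing forward as they close: fully open they stand 13 mm farther back than shut.
Start: joints at [1.213, 0.241, 0.005, 1.335, 0, 1.571], TCP at [0.175, 0.468, 0.231] pointing down, gripper open.
Joint ranges: [-2.72, 2.72], [-1.05, 1.87], [-1.09, 1.28], [-1.99, 2.15], [-1.42, 1.44], [-3.14, 3.14]. Speed limits (rad/s): [2.79, 2.79, 3.14, 3.14, 3.14, 3.14].

### API

Orientations are given as a unit quaternion [x, y, z, w].
In Python, from workcell import bot gives the robot as it stands.
- The arm moves only by the tool drive_tool, never from a script. Its argument "rows" is text: rows parted by semicolons, each of 5 numbers parted by spaces: the finger opening in mm, from 0 to 85.4, then the shift along the tool's x, y, z in mm, then the turn about the tool's z in rad. A call has 1 to 12 rows; each row shifts and turns the commanded pose from where the row before left it, along the tool's axes as they then stand; what a row does not reach is not made up. A row lasts 1/10 s, in which the tool goes at most 50 mm and 8.59 degrees, less where a joint would pass 70% of its speed; a pose out of reach is approached as far as the arm can. A call is refused whole if a number of a shift passes 50 or a number of a turn 0.15, either way. A call with a gripper value outside its range is refused whole. The fingers move at their own pace and stop on an object; the grip force is fixed at half the most. Time passes only in rows, so rows that do not move let the fingers close. It gives the time, the measured TCP pose, the force and the opening at its end, in the units of the state.
- bot.get_obs(): the state, without advancing time (a new reading comes with each control period).
- bot.camera(name): name is "side" or "top"; returns a dict with "image" (420x560x3 uint8, red, green, blue), "vertical_fov" (degrees; the focal length in pixels is half the picture's height over the tangent of half this angle, whatever the lens; pixels are square), "cx", "cy" (the principal point, pixels), "R" (3x3) and "t" (3): a world point X has camera coordinates R X + t. Camera axes: x right, y down, z forward; pixel columns grow to the right and rows downward; lengths in m; the calibration is good to about 2 mm. A picture is of the moment at which its call begins. There is no depth.
- bot.job_done(): hands the job in, once; it reports no verdict.
The state is a dict: "clock": time; "joint_pos": joint angles; "joint_vel": joint speeds; "tau": joint torques, N m; "eef_pos": TCP position; "tool_rot": TCP orientation; "ft_force": force on the tool from outside, world axes, zero at the start; "ft_torque": the same for the moment, N m; "grip_width": finger opening in m.
Only numpy, scipy, OpenCV 4.12 (cv2) and the standard library are available. Lean on these libraries where they do the work, as an engineer would, in place of code of your own. Each camera call takes 0.05 s, during which the arm holds its last target. There are 200 camera calls.

## Working session

There is one attempt and no reset: what is moved stays moved. The work goes in short steps, Python scripts to look and compute and a tool call to move; the robot and the scene stay as the last step left them, time stands still between calls to the robot, and variables do not carry over. Pictures are saved under pics/ and viewed, about 8 in all and at most 12, crops included, and the job is handed in when it is done.

Besides the shell and the picture viewer there is one more tool, called after "Call:" in YAML: its name, and indented under it one key for each argument. drive_tool: Moves the arm, as the interface text tells. Its arguments: {"type":"object","properties":{"rows":{"type":"string"}},"required":["rows"]}

```bash
mkdir -p pics; ls
python3 - <<'E'
from workcell import bot
import cv2,pickle
o=bot.get_obs(); print(o)
for n in("side","top"):
    c=bot.camera(n); cv2.imwrite(f"pics/{n}0.png",c["image"][:,:,::-1]); pickle.dump(c,open(f"{n}0.pkl","wb"))
    print(n,{k:v for k,v in c.items() if k!="image"})
E
```

```text
pics
{'clock': 0.0, 'joint_pos': array([1.21300197e+00, 2.41417067e-01, 3.70426469e-03, 1.33520757e+00,
       3.52732532e-05, 1.57078283e+00]), 'joint_vel': array([ 0.00028038,  0.00160809,  0.00017138, -0.00090228,  0.00059212,
       -0.0005972 ]), 'tau': array([-9.04466178e-04, -3.72318184e+01,  2.52408868e+01,  1.68199110e-02,
       -1.35879832e-04, -3.91775956e-06]), 'eef_pos': array([0.17486854, 0.46773507, 0.23040331]), 'tool_rot': array([ 8.21643169e-01,  5.70001206e-01, -8.82663482e-04,  5.90850566e-04]), 'ft_force': array([ 0.41079059, -0.14488783, -0.43098008]), 'ft_torque': array([-0.05529444, -0.05973214,  0.01596427]), 'grip_width': 0.08548770428338283}
side {'vertical_fov': 54.66654217895533, 'cx': 276.5186810126594, 'cy': 213.08668343632863, 'R': array([[ 0.7571042 , -0.65328911, -0.00256345],
       [-0.43869803, -0.50549676, -0.74297851],
       [ 0.48408396,  0.56363673, -0.66931036]]), 't': array([-0.34295394,  0.33478989,  0.91315297])}
top {'vertical_fov': 46.7315877894232, 'cx': 271.6485834004532, 'cy': 221.83061814091084, 'R': array([[ 0.02253615, -0.99960034, -0.01706697],
       [-0.99789343, -0.02145233, -0.06122504],
       [ 0.06083444,  0.0184108 , -0.99797806]]), 't': array([0.08850983, 0.53628909, 1.64095214])}
```

Run:
```python
import cv2
for n in("side","top"):
    cv2.imwrite(f"pics/{n}0b.png",cv2.resize(cv2.imread(f"pics/{n}0.png"),(800,600),interpolation=cv2.INTER_CUBIC))
```

```text
(no output)
```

View pics/side0b.png

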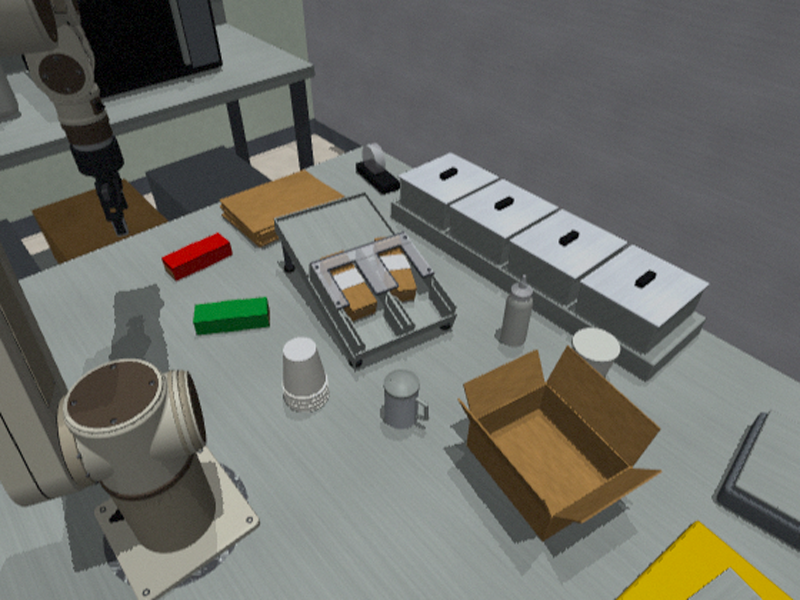

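View pics/top0b.png

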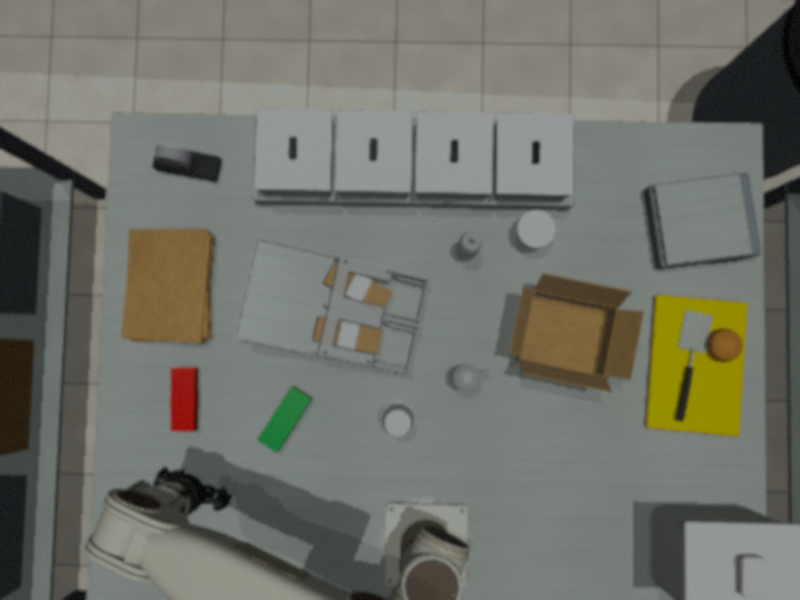

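Run:
```python
import cv2,numpy as np
a=cv2.imread("pics/top0.png")[160:270,162:306]; 
b=cv2.imread("pics/top0.png")[185:280,350:455]
c=cv2.imread("pics/side0.png")[130:260,190:325]
d=cv2.imread("pics/side0.png")[235:380,315:470]
f=lambda i:cv2.resize(i,(400,300),interpolation=cv2.INTER_CUBIC)
cv2.imwrite("pics/c1.png",np.vstack([np.hstack([f(a),f(b)]),np.hstack([f(c),f(d)])]))
```

```text
(no output)
```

View pics/c1.png

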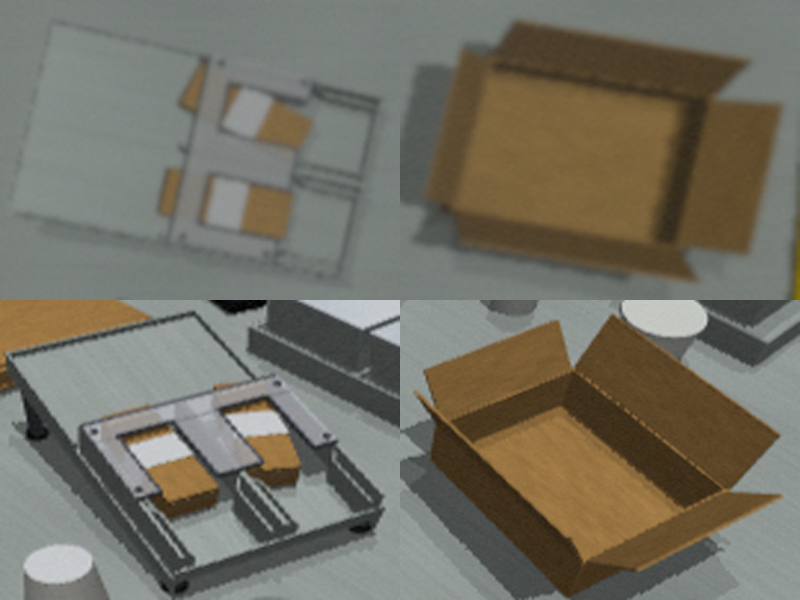

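Candidates at slide: the carton at crop px (250,115) is slewed relative to the lane (end up-left), while the one at (240,205) lies straight. The red (200,255) and green (230,315) ones are decoys. So the slewed brown-banded carton in the far lane (+x, lane b) is the one. Next I fit the slide, box and carton poses.

```bash
cat > h.py <<'E'
import numpy as np,pickle,cv2
from scipy.optimize import least_squares
C={n:pickle.load(open(f"{n}0.pkl","rb")) for n in("side","top")}
def proj(c,X):
    X=np.atleast_2d(X)@c["R"].T+c["t"]; f=210/np.tan(np.radians(c["vertical_fov"]/2))
    return np.c_[c["cx"]+f*X[:,0]/X[:,2],c["cy"]+f*X[:,1]/X[:,2]]
def pose(p,X):
    c,s=np.cos(p[3]),np.sin(p[3]); X=np.atleast_2d(X)
    return X@np.array([[c,-s,0],[s,c,0],[0,0,1]]).T+np.array(p[:3])
T=np.radians(13)
def sl(x,s,h): # slide frame from x, s, height above floor (mm)
    return np.array([x,-195+s*np.cos(T)-h*np.sin(T),34+s*np.sin(T)+h*np.cos(T)])/1000
def flap(k,th,u,r):
    """u along the hinge, r distance from the hinge, mm"""
    if k[0]=='e':
        g=1 if k[1]=='a' else -1; return np.array([u,g*(98-r*np.cos(th)),69.5+r*np.sin(th)])/1000
    g=1 if k[1]=='a' else -1; return np.array([g*(82.5-r*np.cos(th)),u,73.5+r*np.sin(th)])/1000
E
cat > fit.py <<'E'
from h import *
cr={"ta":("top",162,160,400/144,300/110,0,0),"tb":("top",350,185,400/105,300/95,400,0),
    "sc":("side",190,130,400/135,300/130,0,300),"sd":("side",315,235,400/155,300/145,400,300)}
def px(k,u,v):
    n,x0,y0,a,b,ou,ov=cr[k]; return n,np.array([x0+(u-ou+.5)/a-.5,y0+(v-ov+.5)/b-.5])
S=[("ta",52,22,sl(116,400,10)),("ta",12,213,sl(-116,400,10)),("ta",380,100,sl(116,0,20)),("ta",343,275,sl(-116,0,20)),
("ta",207,57,sl(113,215,52)),("ta",167,241,sl(-113,215,52)),("ta",228,83,sl(85,185,52)),("ta",208,178,sl(-25,185,52)),("ta",204,222,sl(-85,185,52)),
("sc",8,352,sl(-116,400,10)),("sc",195,313,sl(116,400,10)),("sc",172,590,sl(-116,0,0)),("sc",383,497,sl(116,0,20)),
("sc",80,428,sl(-113,215,52)),("sc",276,377,sl(113,215,52)),("sc",118,437,sl(-85,185,52)),("sc",267,400,sl(85,185,52)),("sc",150,498,sl(-85,90,52)),("sc",337,440,sl(113,90,52))]
def rs(p,full=False):
    r=[]
    for k,u,v,X in S:
        n,q=px(k,u,v); r.append(proj(C[n],pose(p,X))[0]-q)
    return np.array(r) if full else np.ravel(r)
f=least_squares(rs,[.55,.12+.0,0,-.2],loss="soft_l1"); f=least_squares(rs,f.x,loss="soft_l1",f_scale=1)
print("slide",f.x.round(4)); print(rs(f.x,True).round(1).tolist())
B=[("tb",495,68,lambda t:[83,100,72]),("tb",705,98,lambda t:[83,-100,72]),("tb",462,213,lambda t:[-83,100,72]),("tb",660,245,lambda t:[-83,-100,72]),
("sd",575,372,lambda t:[83,100,72]),("sd",725,488,lambda t:[83,-100,72]),("sd",436,438,lambda t:[-83,100,72]),("sd",584,560,lambda t:[-83,-100,72]),
("sd",568,597,lambda t:[-83,-100,0]),
("tb",518,20,lambda t:1000*flap("la",t[0],99,82)),("tb",748,60,lambda t:1000*flap("la",t[0],-99,82)),("sd",612,315,lambda t:1000*flap("la",t[0],99,82)),("sd",778,435,lambda t:1000*flap("la",t[0],-99,82)),
("tb",697,281,lambda t:1000*flap("lb",t[1],-99,82)),("sd",416,392,lambda t:1000*flap("lb",t[1],99,82)),
("tb",462,50,lambda t:1000*flap("ea",t[2],78,68)),("tb",428,195,lambda t:1000*flap("ea",t[2],-78,68)),("sd",558,320,lambda t:1000*flap("ea",t[2],78,68)),("sd",425,370,lambda t:1000*flap("ea",t[2],-78,68)),
("tb",780,105,lambda t:1000*flap("eb",t[3],78,68)),("tb",750,252,lambda t:1000*flap("eb",t[3],-78,68)),("sd",782,494,lambda t:1000*flap("eb",t[3],78,68)),("sd",637,572,lambda t:1000*flap("eb",t[3],-78,68))]
def rb(p,full=False):
    r=[]
    for k,u,v,X in B:
        n,q=px(k,u,v); r.append(proj(C[n],pose(p[:4],np.array(X(p[4:]))/1000))[0]-q)
    return np.array(r) if full else np.ravel(r)
g=least_squares(rb,[.5,-.3,0,-.15,2,2,2,2],loss="soft_l1"); print("box",g.x.round(4)); print(rb(g.x,True).round(1).tolist())
# carton in lane b: x, s, yaw (slide plane), top corners seen
def ct(p,u,v,h):
    c,s=np.cos(p[2]),np.sin(p[2]); return sl(p[0]+c*u-s*v,p[1]+s*u+c*v,h)
K=[("ta",313,118,(28,-75,40)),("ta",298,149,(-28,-75,40)),("sc",290,462,(28,-75,40)),("sc",262,472,(-28,-75,40)),("sc",265,487,(-28,-75,0)),("sc",300,476,(28,-75,0)),("ta",198,66,(28,75,40)),("ta",180,104,(-28,75,40))]
def rk(p,full=False):
    r=[]
    for k,u,v,X in K:
        n,q=px(k,u,v); r.append(proj(C[n],pose(f.x,ct(p,*X)))[0]-q)
    return np.array(r) if full else np.ravel(r)
k=least_squares(rk,[55,155,-.28],loss="soft_l1"); print("carton x,s,yaw",k.x.round(3)); print(rk(k.x,True).round(1).tolist())
# bystander
def two(a,b):
    P=[]
    for n,q in(("top",a),("side",b)):
        c=C[n]; ff=210/np.tan(np.radians(c["vertical_fov"]/2)); d=c["R"].T@np.array([(q[0]/1.42857-c["cx"])/ff,(q[1]/1.42857-c["cy"])/ff,1]); P.append((-c["R"].T@c["t"],d))
    A=np.c_[P[0][1],-P[1][1]]; t=np.linalg.lstsq(A,P[1][0]-P[0][0],rcond=None)[0]
    x,y=P[0][0]+t[0]*P[0][1],P[1][0]+t[1]*P[1][1]; return ((x+y)/2).round(3),np.linalg.norm(x-y).round(4)
print("bottle tip",two((470,239),(521,281)),"tub lid",two((535,231),(596,344)),"dredger top",two((465,376),(401,379)),"cup top",two((397,417),(299,349)))
pickle.dump((f.x,g.x,k.x),open("fit.pkl","wb"))
out=[]
for n in("top","side"):
    im=cv2.resize(C[n]["image"][:,:,::-1],None,fx=4,fy=4,interpolation=cv2.INTER_CUBIC)
    def L(X,c=(0,0,255)): cv2.polylines(im,[np.int32((proj(C[n],np.array(X))+.5)*4-.5)],False,c,1)
    for X in([sl(-116,0,0),sl(116,0,0),sl(116,400,0),sl(-116,400,0),sl(-116,0,0)],[sl(-113,90,52),sl(-113,215,52),sl(113,215,52),sl(113,90,52)],[sl(25,90,52),sl(25,185,52),sl(85,185,52),sl(85,90,52)]): L(pose(f.x,X))
    L(pose(f.x,[ct(k.x,u,v,40) for u,v in((-28,-75),(28,-75),(28,75),(-28,75),(-28,-75))]),(255,0,0))
    for z in(72,0): L(pose(g.x[:4],np.array([[83,100,z],[83,-100,z],[-83,-100,z],[-83,100,z],[83,100,z]])/1000),(0,255,0))
    for q,(nm,w,d) in enumerate((("la",99,82),("lb",99,82),("ea",78,68),("eb",78,68))): L(pose(g.x[:4],[flap(nm,g.x[4+q],u,r) for u,r in((-w,0),(-w,d),(w,d),(w,0))]),(255,255,0))
    cs=((160,270,162,306),(185,280,350,455)) if n=="top" else ((130,260,190,325),(235,380,315,470))
    out.append(np.hstack([cv2.resize(im[a*4:b*4,c*4:d*4],(400,300),interpolation=cv2.INTER_AREA) for a,b,c,d in cs]))
cv2.imwrite("pics/ov.png",np.vstack(out))
E
python3 fit.py
```

```text
slide [ 0.549   0.2288 -0.0057 -0.1846]
[[-0.3, -1.0], [-1.7, -0.4], [0.1, -1.9], [-0.7, 1.8], [1.3, -0.9], [0.8, 0.7], [1.0, 0.1], [1.0, -1.3], [-1.5, 1.0], [-1.4, 2.0], [-0.5, -0.4], [0.2, -2.7], [-0.2, 4.4], [-0.7, 0.5], [-0.2, -0.1], [-0.3, 0.8], [-0.1, -0.8], [3.8, -1.7], [0.2, 0.8]]
box [ 0.5051 -0.3162 -0.0043 -0.1808  1.9151  1.9558  2.0816  2.2557]
[[-1.9, -4.4], [2.8, -1.8], [-2.9, -1.0], [5.3, 1.2], [-0.7, -2.4], [1.8, 1.1], [-0.2, -7.1], [-0.5, 2.2], [-0.2, 0.7], [-1.2, -0.2], [0.7, -0.3], [-0.7, -0.2], [0.1, -0.0], [0.8, -0.1], [-0.4, -0.1], [0.2, -1.0], [-0.3, 1.1], [-0.2, 0.2], [-0.0, 0.7], [0.5, -1.1], [-0.5, 0.4], [-0.1, 0.8], [0.0, -0.5]]
carton x,s,yaw [ 6.2633e+01  1.5879e+02 -1.5500e-01]
[[0.3, -3.4], [-0.3, 1.2], [7.4, -0.1], [-0.8, -0.4], [-3.3, 1.3], [2.1, 2.0], [-0.8, -1.5], [-0.5, 0.7]]
bottle tip (array([ 0.702, -0.079,  0.15 ]), np.float64(0.0005)) tub lid (array([ 0.739, -0.239,  0.077]), np.float64(0.0067)) dredger top (array([ 0.399, -0.078,  0.095]), np.float64(0.0001)) cup top (array([0.301, 0.076, 0.115]), np.float64(0.0095))
```

View pics/ov.png

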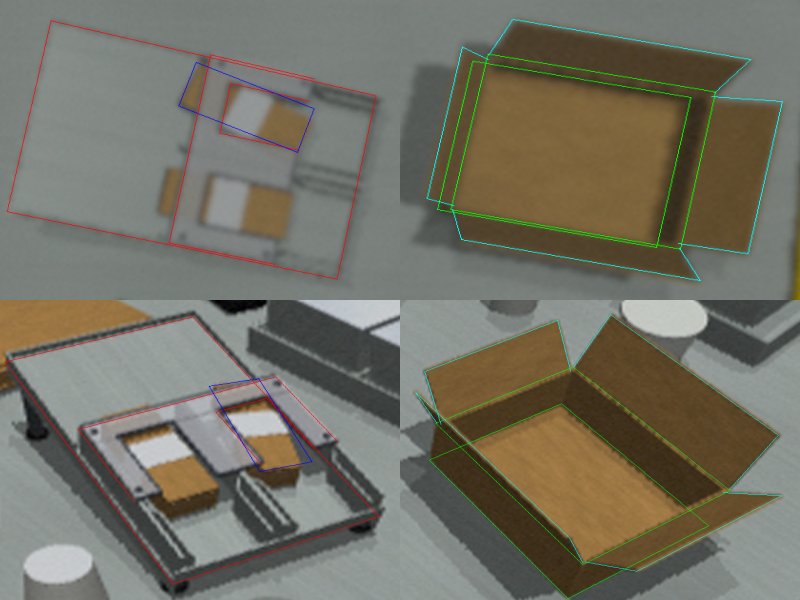

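Both cameras' residuals are about 1 px, and the fitted wireframes sit on the slide and box. The jammed carton is in lane b. Next: go over the low end of lane b and push uphill with the shut fingers.

```bash
cat > go.py <<'E'
from h import *
from workcell import bot
from scipy.spatial.transform import Rotation as Ro
P,G,K=pickle.load(open("fit.pkl","rb")); P=[*P[:2],0,P[3]]; G=[*G[:2],0,G[3],*G[4:]]
def W(x,s,h): return pose(P,sl(x,s,0))[0]+[0,0,h/1000]   # h vertically above the floor
def Bx(x,y,z): return pose(G[:4],np.array([x,y,z])/1000)[0]
def step(X,o=None,head=None):
    o=o or bot.get_obs(); R=Ro.from_quat(o["tool_rot"]).as_matrix()
    h=np.arctan2(R[1,0],R[0,0]); d=R.T@(np.array(X)-o["eef_pos"])*1000
    print("target",np.round(X,4),"shift mm",d.round(1),"heading",h.round(3), "turn", None if head is None else round(h-head,3))
    if head is not None:
        c,s=np.cos(head),np.sin(head); R2=np.array([[c,s,0],[s,-c,0],[0,0,-1]]).T.T
        R2=np.array([[c,s,0],[s,-c,0],[0,0,-1.]]).T
        print("  after the turn", (R2.T@(np.array(X)-o["eef_pos"])*1000).round(1))
E
python3 - <<'E'
from go import *
print(P,G); step(W(55,42,130),head=P[3]); print(W(55,42,10),W(55,160,10))
E
```

```text
[np.float64(0.5490128711515121), np.float64(0.22877540185303744), 0, np.float64(-0.1846196736277636)] [np.float64(0.5050797545857928), np.float64(-0.3162037605020015), 0, np.float64(-0.180781989259358), np.float64(1.9151110912801974), np.float64(1.9557940506340667), np.float64(2.0815598477656847), np.float64(2.2556835081573414)]
target [0.5748 0.0672 0.1734] shift mm [-235.1  514.9   57.5] heading 1.213 turn 1.398
  after the turn [466.6 320.4  57.1]
[0.57479398 0.0672208  0.05344794] [0.59590037 0.18024259 0.07999217]
```

Call:
drive_tool:
  rows: "0 -19.6 42.9 0 0;0 -19.6 42.9 0 0;0 -19.6 42.9 0 0;0 -19.6 42.9 0 0;0 -19.6 42.9 0 0;0 -19.6 42.9 0 0;0 -19.6 42.9 0 0;0 -19.6 42.9 0 0;0 -19.6 42.9 0 0;0 -19.6 42.9 0 0;0 -19.6 42.9 0 0;0 -19.6 42.9 0 0"

```text
clock: 1.3
eef_pos: [0.5758, 0.066, 0.2308]
tool_rot: [0.822, 0.57, -0.0, -0.0]
ft_force: [0.9, 0.7, 0.7]
grip_width: 0.0002
```

Call:
drive_tool:
  rows: "0 0 0 5 0.14;0 0 0 5 0.14;0 0 0 5 0.14;0 0 0 5 0.14;0 0 0 5 0.14;0 0 0 5 0.14;0 0 0 5 0.14;0 0 0 5 0.14;0 0 0 5 0.14;0 0 0 5 0.14;0 0 0 0 0"

```text
clock: 2.4
eef_pos: [0.574, 0.0676, 0.1799]
tool_rot: [0.996, -0.093, -0.001, 0.0]
ft_force: [0.1, 0.0, 0.1]
grip_width: -0.0002
```

Run:
```python
from go import *
step(W(55,42,10),head=P[3])
```

```text
target [0.5748 0.0672 0.0534] shift mm [1.200e+00 1.000e-01 1.264e+02] heading -0.187 turn -0.002
  after the turn [  0.8   0.2 126.4]
```

Call:
drive_tool:
  rows: "0 0.8 0 40 0;0 0 0 40 0;0 0 0 30 0;0 0 0 16 0;0 0 0 0 0"

```text
clock: 2.9
eef_pos: [0.5731, 0.0673, 0.0522]
tool_rot: [0.996, -0.092, -0.003, 0.001]
ft_force: [0.9, 0.7, -0.6]
grip_width: -0.0001
```

Call:
drive_tool:
  rows: "0 0 -10 -2.3 0;0 0 -8 -1.8 0;0 0 -6 -1.4 0;0 0 -6 -1.4 0;0 0 -6 -1.4 0;0 0 -6 -1.4 0"

```text
clock: 3.5
eef_pos: [0.584, 0.1083, 0.066]
tool_rot: [0.996, -0.094, 0.001, 0.001]
ft_force: [-1.4, -5.8, 2.4]
grip_width: 0.0001
```

Call:
drive_tool:
  rows: "0 0 -6 -1.4 0;0 0 -6 -1.4 0;0 0 -6 -1.4 0;0 0 -6 -1.4 0;0 0 -6 -1.4 0;0 0 -6 -1.4 0"

```text
clock: 4.1
eef_pos: [0.5907, 0.1436, 0.0743]
tool_rot: [0.996, -0.094, 0.001, 0.001]
ft_force: [-0.3, -5.6, 3.8]
grip_width: 0.0002
```

Call:
drive_tool:
  rows: "0 0 -6 -1.4 0;0 0 -6 -1.4 0;0 0 -6 -1.4 0;0 0 -6 -1.4 0;0 0 -6 -1.4 0;0 0 0 0 0"

```text
clock: 4.7
eef_pos: [0.5965, 0.1742, 0.0814]
tool_rot: [0.996, -0.093, 0.001, -0.0]
ft_force: [-0.9, -1.3, 2.2]
grip_width: 0.0
```

Run:
```python
from go import *
for n in("top","side"): cv2.imwrite(f"pics/{n}1.png",bot.camera(n)["image"][:,:,::-1])
a=cv2.imread("pics/top1.png")[150:270,152:306];c=cv2.imread("pics/side1.png")[120:260,180:325]
f=lambda i:cv2.resize(i,(400,300),interpolation=cv2.INTER_CUBIC)
cv2.imwrite("pics/p1.png",np.hstack([f(a),f(c)]))
step(W(55,160,10))
```

```text
target [0.5959 0.1802 0.08  ] shift mm [-1.4 -5.9  0.9] heading -0.187 turn None
```

View pics/p1.png

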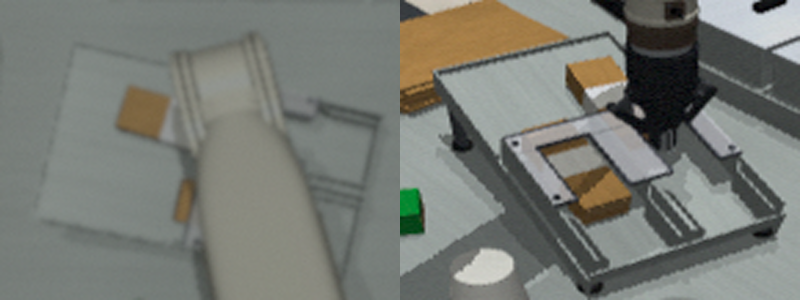

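Call:
drive_tool:
  rows: "0 0 -5 -1.2 0;0 0 -5 -1.2 0;0 0 0 0 0;0 0 12 2 0;0 0 0 -40 0;0 0 0 -40 0;0 0 0 -40 0;0 0 50 0 0;0 0 50 0 0;0 0 50 0 0;0 0 50 0 0;0 0 0 0 0"

```text
clock: 6.0
eef_pos: [0.5571, -0.0294, 0.2009]
tool_rot: [0.995, -0.097, -0.0, -0.0]
ft_force: [-0.1, 1.4, 0.3]
grip_width: 0.0003
```

Run:
```python
from go import *
for n in("top","side"): c=bot.camera(n); pickle.dump(c,open(n+"2.pkl","wb")); cv2.imwrite(f"pics/{n}2.png",c["image"][:,:,::-1])
a=cv2.imread("pics/top2.png")[150:270,152:306];c=cv2.imread("pics/side2.png")[120:260,180:325]
f=lambda i:cv2.resize(i,(400,300),interpolation=cv2.INTER_CUBIC)
cv2.imwrite("pics/p2.png",cv2.resize(np.hstack([f(a),f(c)]),(800,300)))
print(bot.get_obs()["eef_pos"])
```

```text
[ 0.55818633 -0.02528689  0.20082645]
```

View pics/p2.png

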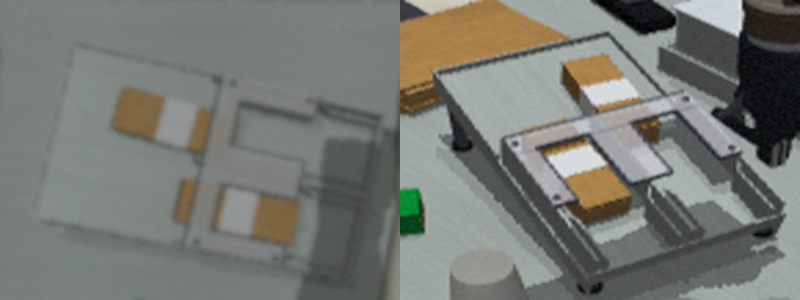

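```bash
cat > k2.py <<'E'
from go import *
def ct(p,u,v,h):
    c,s=np.cos(p[2]),np.sin(p[2]); return sl(p[0]+c*u-s*v,p[1]+s*u+c*v,h)
t=lambda u,v:("top",np.array([152+(u+.5)/2.597-.5,150+(v+.5)/2.5-.5])); d=lambda u,v:("side",np.array([180+(u-399.5)/2.759-.5,120+(v+.5)/2.143-.5]))
K=[(t(122,86),28,75,40),(t(111,128),-28,75,40),(d(610,55),28,75,40),(d(562,67),-28,75,40),(t(207,152),-28,None,40),(t(211,105),28,None,40),(d(565,91),-28,75,0)]
def r(p):
    e=[];j=3
    for (n,q),u,v,h in K:
        if v is None: v=p[j];j+=1
        e.append(proj(C[n],pose(P,ct(p,u,v,h)))[0]-q)
    return np.ravel(e)
f=least_squares(r,[55,245,0,-10,-10],loss="soft_l1"); print(f.x.round(3)); print(r(f.x).reshape(-1,2).round(1).tolist())
X=pose(P,ct(f.x,0,0,0))[0]; print("centre floor",X.round(4),"head",P[3]+f.x[2]); hd=P[3]+f.x[2]
Y=pose(P,ct(f.x,0,0,20))[0]; Y[2]=X[2]+.009
step([*Y[:2],.24],head=hd); print(Y)
E
python3 k2.py
```

```text
[ 4.34760e+01  2.49853e+02 -2.10000e-02 -3.91970e+01 -3.00970e+01]
[[2.0, -0.0], [2.1, 0.3], [-1.1, -0.4], [0.5, -1.4], [0.1, -0.7], [-0.1, 0.5], [-1.0, -3.7]]
centre floor [0.6006 0.2684 0.0902] head -0.20595414797239753
target [0.5998 0.264  0.24  ] shift mm [ -13.6 -292.   -38.6] heading -0.189 turn 0.017
  after the turn [ -18.4 -291.7  -39.2]
[0.59981779 0.26399783 0.09920469]
```

Call:
drive_tool:
  rows: "85 -2.6 -20 -20 0.017;85 -2.6 -42 -20 0;85 -2.6 -48 0 0;85 -2.6 -48 0 0;85 -2.6 -48 0 0;85 -2.6 -46 0 0;85 -2.6 -40 0 0;85 0 0 0 0"

```text
clock: 6.9
eef_pos: [0.5979, 0.2731, 0.239]
tool_rot: [0.995, -0.097, -0.001, -0.001]
ft_force: [0.4, -0.3, -0.3]
grip_width: 0.0852
```

```bash
python3 k2.py|tail -3
```

```text
target [0.5998 0.264  0.24  ] shift mm [ 3.6  8.6 -1. ] heading -0.194 turn 0.012
  after the turn [ 3.7  8.6 -1. ]
[0.59981779 0.26399783 0.09920469]
```

Call:
drive_tool:
  rows: "85 3.6 8.4 0 0.01;85 0 0 35 0;85 0 0 40 0;85 0 0 40 0;85 0 0 20 0;85 0 0 10 0;85 0 0 0 0"

```text
clock: 7.6
eef_pos: [0.6002, 0.2546, 0.0946]
tool_rot: [0.994, -0.107, -0.001, 0.001]
ft_force: [0.2, -0.8, 0.0]
grip_width: 0.0849
```

Call:
drive_tool:
  rows: "40 0 0 0 0;40 0 0 0 0;40 0 0 0 0;40 0 0 0 0;40 0 0 0 0;40 0 0 0 0"

```text
clock: 8.2
eef_pos: [0.6022, 0.2564, 0.0984]
tool_rot: [0.994, -0.107, 0.002, -0.001]
ft_force: [-1.8, -0.5, 6.0]
grip_width: 0.0549
```

Call:
drive_tool:
  rows: "40 0 0 -2 0;40 -0.2 -6 -1.5 0;40 -0.2 -7 -1.7 0;40 -0.2 -7 -1.7 0;40 -0.2 -7 -1.7 0;40 -0.2 -7 -1.7 0;40 -0.2 -7 -1.7 0;40 -0.2 -7 -1.7 0;40 -0.2 -7 -1.7 0;40 0 -3 -1 0;40 0 0 0 0"

```text
clock: 9.3
eef_pos: [0.6118, 0.3145, 0.1121]
tool_rot: [0.994, -0.106, 0.0, -0.001]
ft_force: [-0.3, 0.1, -1.4]
grip_width: 0.0551
```

Call:
drive_tool:
  rows: "40 0 0 -10 0;40 0 0 -20 0;40 0 0 -30 0;40 0 0 -30 0;40 0 0 -30 0;40 0 0 -30 0;40 0 0 0 0"

```text
clock: 10.0
eef_pos: [0.6136, 0.3139, 0.2687]
tool_rot: [0.994, -0.107, 0.004, -0.003]
ft_force: [0.6, 0.2, -1.1]
grip_width: 0.0551
```

Run:
```python
from go import *
for n in("top","side"): c=bot.camera(n); cv2.imwrite(f"pics/{n}3.png",c["image"][:,:,::-1])
a=cv2.imread("pics/top3.png")[120:270,120:320];c=cv2.imread("pics/side3.png")[80:230,170:370]
cv2.imwrite("pics/p3.png",cv2.resize(np.hstack([a,c]),(800,300),interpolation=cv2.INTER_CUBIC))
step(Bx(0,0,250),head=G[3])
```

```text
target [ 0.5051 -0.3162  0.25  ] shift mm [ 29.1 637.6  12.1] heading -0.214 turn -0.033
  after the turn [  7.8 638.2  12.9]
```

View pics/p3.png

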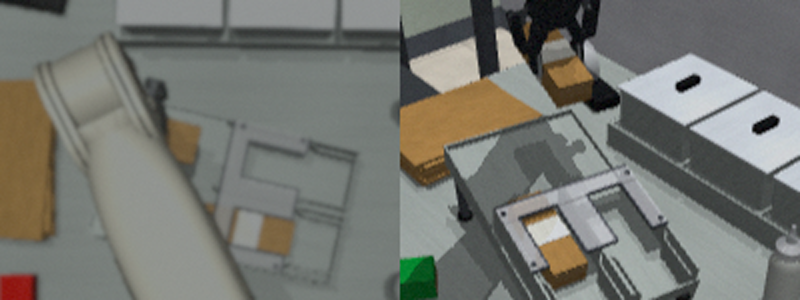

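Call:
drive_tool:
  rows: "40 2.2 25 0 0;40 2.2 45 0 0;40 2.2 49 0 0;40 2.2 49 0 0;40 2.2 49 0 0;40 2.2 49 0 0;40 2.2 49 0 0;40 2.2 49 0 0;40 2.2 49 0 0;40 2.2 49 0 0;40 2.2 49 0 0;40 2.2 49 0 0"

```text
clock: 11.3
eef_pos: [0.5168, -0.2412, 0.2599]
tool_rot: [0.994, -0.107, -0.002, -0.001]
ft_force: [1.4, 0.5, -2.9]
grip_width: 0.0551
```

Call:
drive_tool:
  rows: "40 1 45 0 -0.03;40 1 30 0 0;40 0 10 0 0;40 0 0 0 0;40 0 0 0 0"

```text
clock: 11.8
eef_pos: [0.5034, -0.3223, 0.261]
tool_rot: [0.996, -0.092, -0.001, -0.001]
ft_force: [0.0, 0.6, -2.4]
grip_width: 0.0552
```

Run:
```python
from go import *
step(Bx(0,-8,60),head=G[3])
```

```text
target [ 0.5036 -0.3241  0.06  ] shift mm [  1.   2. 201.] heading -0.183 turn -0.003
  after the turn [  0.5   1.7 201. ]
```

Call:
drive_tool:
  rows: "40 0 1 30 0;40 0 0 45 0;40 0 0 45 0;40 0 0 40 0;40 0 0 30 0;40 0 0 20 0;40 0 0 10 0;40 0 0 5 0;40 0 0 0 0"

```text
clock: 12.7
eef_pos: [0.5041, -0.3238, 0.0375]
tool_rot: [0.996, -0.091, 0.0, 0.0]
ft_force: [-0.2, 0.4, -1.6]
grip_width: 0.0549
```

Call:
drive_tool:
  rows: "40 0 0 3 0;40 0 0 3 0;40 0 0 3 0;40 0 0 0 0"

```text
clock: 13.1
eef_pos: [0.5034, -0.3246, 0.0281]
tool_rot: [0.996, -0.092, -0.0, -0.0]
ft_force: [-0.3, -0.7, -1.9]
grip_width: 0.0549
```

Call:
drive_tool:
  rows: "40 0 0 3 0;40 0 0 3 0;40 0 0 0 0"

```text
clock: 13.4
eef_pos: [0.5044, -0.3232, 0.0245]
tool_rot: [0.996, -0.091, 0.001, -0.001]
ft_force: [-2.0, 7.1, 10.0]
grip_width: 0.055
```

Call:
drive_tool:
  rows: "40 0 0 2 0;40 0 0 2 0;40 0 0 0 0"

```text
clock: 13.7
eef_pos: [0.5053, -0.3224, 0.0214]
tool_rot: [0.996, -0.091, 0.002, -0.002]
ft_force: [-2.8, 10.5, 14.4]
grip_width: 0.055
```

Call:
drive_tool:
  rows: "60 0 0 0 0;65 0 0 0 0;85 0 0 0 0;85 0 0 0 0;85 0 0 0 0"

```text
clock: 14.2
eef_pos: [0.5034, -0.3247, 0.0179]
tool_rot: [0.996, -0.092, -0.0, -0.0]
ft_force: [0.4, -0.1, -0.0]
grip_width: 0.0852
```

Call:
drive_tool:
  rows: "85 0 0 -10 0;85 0 0 -25 0;85 0 0 -40 0;85 0 0 -45 0;85 0 0 -45 0;85 0 0 -45 0;85 0 -40 -15 0;0 0 -50 0 0;0 0 -50 0 0;0 0 -50 0 0;0 0 -50 0 0;0 0 0 0 0"

```text
clock: 15.4
eef_pos: [0.5482, -0.0828, 0.2441]
tool_rot: [0.996, -0.088, 0.001, -0.001]
ft_force: [0.2, -1.1, 0.1]
grip_width: 0.0117
```

Run:
```python
from go import *
for n in("top","side"): c=bot.camera(n); cv2.imwrite(f"pics/{n}4.png",c["image"][:,:,::-1])
a=cv2.imread("pics/top4.png")[180:285,340:460];c=cv2.imread("pics/side4.png")[235:380,315:470]
f=lambda i:cv2.resize(i,(400,340),interpolation=cv2.INTER_CUBIC)
cv2.imwrite("pics/p4.png",np.hstack([f(a),f(c)]))
print(bot.get_obs()["eef_pos"])
```

```text
[ 0.54768167 -0.08730003  0.24390613]
```

View pics/p4.png

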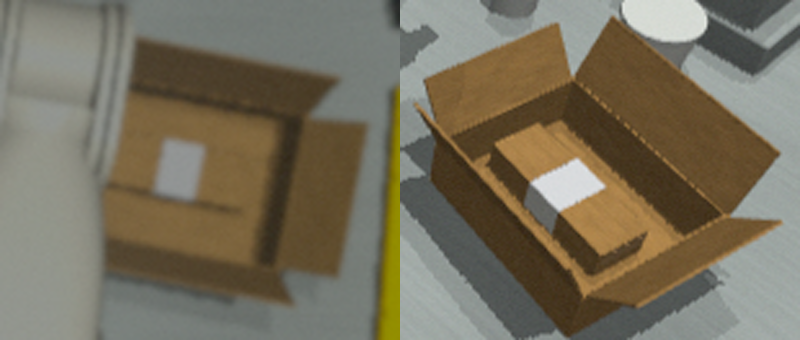

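Run:
```python
from go import *
print(least_squares(lambda p:(proj(C["top"],Bx(p[0],p[1],44))[0]-[393.7,232]),[0,0]).x)
print(least_squares(lambda p:(proj(C["side"],Bx(p[0],p[1],44))[0]-[315+167/2.58,235+187/2.345]),[0,0]).x)
for n,y,th in(("ea",98,G[6]),("eb",-98,G[7])):
    e=flap(n,th,0,68)*1000; print(n,e.round())
step(Bx(0,160,200),head=G[3])
```

```text
[0.79360693 8.21637507]
[-1.85518356  4.71426809]
ea [  0. 131. 129.]
eb [   0. -141.  122.]
target [ 0.5338 -0.1588  0.2   ] shift mm [-0.8 72.8 43.9] heading -0.181 turn -0.0
  after the turn [-0.8 72.8 43.9]
```

Carton lies flat, at about (0, 6) mm in the box frame. Now end flap a.

Call:
drive_tool:
  rows: "0 -0.8 35 30 0;0 0 38 34 0;0 0 4 35 0;0 0 2 30 0;0 0 2 10 0;0 0 0 0 0"

```text
clock: 16.1
eef_pos: [0.5305, -0.1685, 0.1036]
tool_rot: [0.996, -0.093, -0.002, -0.0]
ft_force: [-0.3, -0.5, 0.5]
grip_width: -0.0001
```

```bash
cat >> go.py <<'E'
def inbox(o=None):
    o=o or bot.get_obs(); c,s=np.cos(G[3]),np.sin(G[3]); d=o["eef_pos"]-np.array(G[:3])
    print("in box frame mm",(1000*np.array([c*d[0]+s*d[1],-s*d[0]+c*d[1],d[2]])).round(1))
E
python3 -c "
from go import *
inbox()"
```

```text
in box frame mm [ -1.6 149.8 103.6]
```

Call:
drive_tool:
  rows: "0 0 10 0 0;0 0 10 0 0;0 0 10 0 0;0 0 10 0 0;0 0 12 0 0;0 0 14 3 0;0 0 13 8 0;0 0 8 10 0;0 0 4 8 0;0 0 0 4 0;0 0 0 4 0;0 0 0 0 0"

```text
clock: 17.3
eef_pos: [0.5145, -0.2577, 0.0706]
tool_rot: [0.996, -0.092, -0.0, 0.001]
ft_force: [-7.9, -0.1, 17.3]
grip_width: -0.0003
```

Call:
drive_tool:
  rows: "0 0 0 -30 0;0 0 0 -45 0;0 0 30 -25 0;0 0 45 0 0;0 0 48 0 0;0 0 48 0 0;0 0 38 0 0;0 0 15 10 0;0 0 0 30 0;0 0 0 28 0;0 0 0 0 0"

```text
clock: 18.4
eef_pos: [0.4718, -0.4734, 0.0937]
tool_rot: [0.996, -0.091, -0.004, -0.004]
ft_force: [-0.7, 0.7, -1.5]
grip_width: 0.0
```

```bash
python3 -c "
from go import *
inbox()"
```

```text
in box frame mm [  -4.5 -160.7   93.7]
```

Call:
drive_tool:
  rows: "0 1 -10 -2 0;0 1 -10 -2 0;0 0 -10 -2 0;0 0 -10 -2 0;0 0 -11 0 0;0 0 -12 0 0;0 0 -14 3 0;0 0 -13 8 0;0 0 -8 9 0;0 0 -4 8 0;0 0 0 4 0;0 0 0 3 0"

```text
clock: 19.6
eef_pos: [0.4947, -0.3769, 0.072]
tool_rot: [0.996, -0.092, -0.001, -0.0]
ft_force: [-0.7, -0.0, 0.4]
grip_width: 0.0003
```

Call:
drive_tool:
  rows: "0 0 0 0 0;0 0 0 0 0"

```text
clock: 19.8
eef_pos: [0.4949, -0.3777, 0.0729]
tool_rot: [0.996, -0.092, 0.0, 0.0]
ft_force: [-0.3, -0.4, -0.5]
grip_width: -0.0001
```

```bash
python3 -c "
from go import *
inbox()"
```

```text
in box frame mm [  1.1 -62.3  72.9]
```

Call:
drive_tool:
  rows: "0 0 0 3 0;0 0 0 3 0;0 0 0 0 0;0 0 0 0 0"

```text
clock: 20.2
eef_pos: [0.4956, -0.378, 0.0707]
tool_rot: [0.996, -0.092, 0.002, 0.001]
ft_force: [-3.6, 3.2, 15.3]
grip_width: 0.0003
```

Call:
drive_tool:
  rows: "0 0 0 -30 0;0 0 0 -45 0;0 0 0 -40 0;0 10 -30 0 0;0 30 -30 0 0;0 35 -30 0 0;0 35 -22 0 0;0 28 0 0 0;0 0 0 0 0"

```text
clock: 21.1
eef_pos: [0.6542, -0.2912, 0.1795]
tool_rot: [0.996, -0.09, -0.0, -0.0]
ft_force: [0.2, -0.8, -0.9]
grip_width: -0.0004
```

Run:
```python
from go import *
inbox()
for n in("top","side"): c=bot.camera(n); cv2.imwrite(f"pics/{n}5.png",c["image"][:,:,::-1])
a=cv2.imread("pics/top5.png")[180:285,340:460];c=cv2.imread("pics/side5.png")[215:380,315:470]
f=lambda i:cv2.resize(i,(400,380),interpolation=cv2.INTER_CUBIC)
cv2.imwrite("pics/p5.png",np.hstack([f(a),f(c)]))
```

```text
in box frame mm [142.2  51.4 179.5]
```

View pics/p5.png

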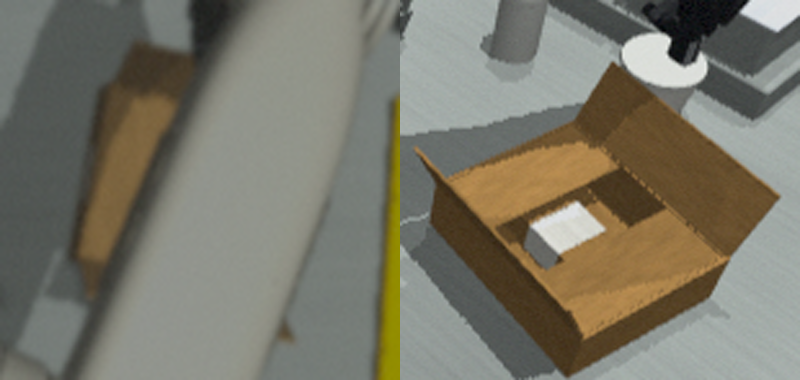

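Both end flaps are down flat (side crop), the carton band is still centred, and the long flaps stand. Next is long flap a.

Call:
drive_tool:
  rows: "0 0 0 30 0;0 0 0 30 0;0 0 0 5 0;0 -11 0 0 0;0 -11 0 0 0;0 -11 0 0 0;0 -11 0 0 0;0 -14 0 1.5 0;0 -15 0 4.5 0;0 -14.5 0 9 0;0 -8.5 0 11 0;0 -4 0 8 0"

```text
clock: 22.4
eef_pos: [0.552, -0.2746, 0.0844]
tool_rot: [0.996, -0.093, 0.001, 0.0]
ft_force: [-0.2, -0.3, 0.1]
grip_width: -0.0001
```

Call:
drive_tool:
  rows: "0 0 0 5 0;0 0 0 3 0;0 0 0 0 0;0 0 0 0 0"

```text
clock: 22.8
eef_pos: [0.5535, -0.2742, 0.0751]
tool_rot: [0.996, -0.092, 0.0, 0.0]
ft_force: [0.3, -0.5, -0.1]
grip_width: -0.0002
```

```bash
python3 -c "
from go import *
inbox()"
```

```text
in box frame mm [40.1 50.1 75.1]
```

Call:
drive_tool:
  rows: "0 0 0 3 0;0 0 0 2 0;0 0 0 0 0;0 0 0 0 0"

```text
clock: 23.2
eef_pos: [0.5537, -0.2741, 0.0744]
tool_rot: [0.996, -0.092, 0.002, 0.001]
ft_force: [-7.4, 3.7, 20.1]
grip_width: 0.0003
```

Call:
drive_tool:
  rows: "0 0 0 -30 0;0 0 0 -45 0;0 0 0 -40 0;0 -30 15 0 0;0 -40 15 0 0;0 -45 20 0 0;0 -40 0 0 0;0 -25 0 0 0;0 0 0 25 0;0 0 0 0 0"

```text
clock: 24.2
eef_pos: [0.3649, -0.2891, 0.1581]
tool_rot: [0.996, -0.092, -0.002, -0.001]
ft_force: [-1.1, 0.5, -0.4]
grip_width: 0.0001
```

```bash
python3 -c "
from go import *
inbox()"
```

```text
in box frame mm [-142.8    1.4  158.1]
```

Call:
drive_tool:
  rows: "0 0 0 25 0;0 0 0 18 0;0 11 0 0 0;0 11 0 0 0;0 11 0 0 0;0 11 0 0 0;0 14 0 1.5 0;0 15 0 4.5 0;0 14.5 0 9 0;0 8.5 0 11 0;0 4 0 8 0;0 0 0 4 0"

```text
clock: 25.4
eef_pos: [0.4653, -0.3083, 0.0778]
tool_rot: [0.996, -0.092, -0.0, -0.0]
ft_force: [0.4, -1.0, 0.8]
grip_width: 0.0002
```

Call:
drive_tool:
  rows: "0 0 0 3 0;0 0 0 3 0;0 0 0 0 0;0 0 0 0 0"

```text
clock: 25.8
eef_pos: [0.4647, -0.3083, 0.0749]
tool_rot: [0.996, -0.092, 0.001, 0.0]
ft_force: [-3.2, 3.2, 8.4]
grip_width: -0.0001
```

Pressed flat. Now lift off, move clear and look.

Call:
drive_tool:
  rows: "0 0 0 2 0;0 0 0 0 0;0 0 0 -30 0;0 0 0 -45 0;0 0 0 -45 0;0 0 -40 -10 0;0 0 -50 0 0;0 0 -50 0 0;0 0 -50 0 0;0 0 -50 0 0;0 0 -40 0 0;0 0 0 0 0"

```text
clock: 27.0
eef_pos: [0.5165, -0.0289, 0.2013]
tool_rot: [0.996, -0.089, 0.0, -0.001]
ft_force: [-0.4, 0.8, 0.1]
grip_width: -0.0001
```

Run:
```python
from go import *
inbox()
for n in("top","side"): c=bot.camera(n); cv2.imwrite(f"pics/{n}6.png",c["image"][:,:,::-1])
a=cv2.imread("pics/top6.png")[140:290,150:460];c=cv2.imread("pics/side6.png")[120:390,180:490]
f=lambda i,h:cv2.resize(i,(620,h),interpolation=cv2.INTER_CUBIC)
cv2.imwrite("pics/p6.png",np.vstack([f(a,220),f(c,380)]))
```

```text
in box frame mm [-40.5 284.7 201.3]
```

View pics/p6.png

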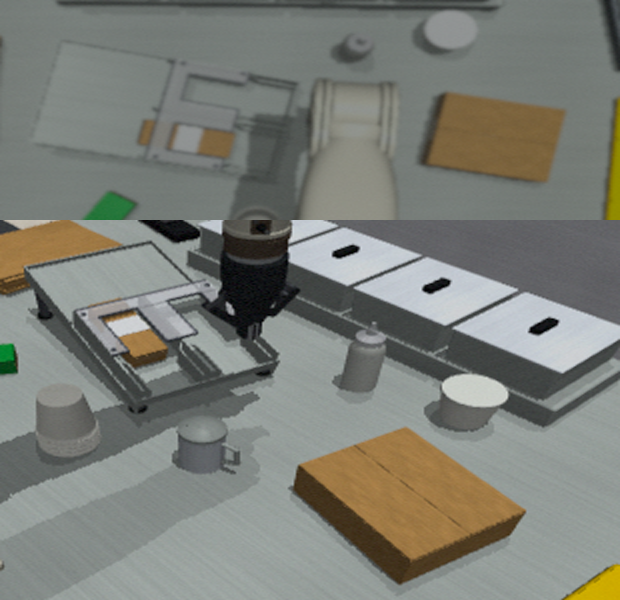

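The box is shut flat, with the long-flap seam visible in the side crop at (410,485). The bottle, tub, dredger and straight carton stand where they were. Handing in.

```bash
python3 -c "
from workcell import bot
o=bot.get_obs(); print(o['ft_force'],o['joint_vel'].round(3)); print(bot.job_done())"
```

```text
[ 0.74511664 -0.4330993  -0.19092485] [-0.044  0.002  0.     0.002 -0.003 -0.002]
the job is handed in; nothing more can be done
None
```

The carton is in the meal box and the box is closed; I handed the job in at about 27 s of the 72 s allowed. `job_done()` reports no verdict.

**What I did:** I pushed the slewed carton in the far lane (x = +55 mm) up the slide with the shut fingers through its notch. I then gripped it at 55 mm, drew it clear of the cover, and laid it flat in the box. After that I folded both end flaps down, then the two long flaps over them.

**Last checks:**
- **Carton:** before closing, its band measured (1, 8) mm in the box frame from the top camera and (−2, 5) mm from the side camera, and it lay flat.
- **End flaps:** both were seen flat while the long flaps still stood open.
- **Box:** the final picture shows it shut flat.
- **Other items:** the straight carton, bottle, dredger and tub look unmoved. I judged this by eye, not by measuring.
- **Robot:** the gripper was clear of everything, with no contact force beyond sensor noise.

**What disagreed:**
- The camera fit put the slide and box about 5 mm below the counter, so I used the stated heights, and the contacts bore these out.
- My first fit of the carton's slew gave about 9°, not 16°.
- The grasp landed about 9 mm off the carton's middle, which I allowed for when placing it.

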